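# Take the tape roll off its holder rod and stand it in the cradle

### The job

Slide the cream tape roll off the open, red-ended end of its holder's rod, easing it along so that it never jams or presses hard against the rod, and keep hold of it. Then stand it upright in the empty blue cradle and let go, without dropping it and without disturbing anything else on the bench.

Things in the scene. Friction and masses are not known exactly. Their poses are not given: they have to be found in the camera images.
- holder: Grey tape holder fixed to the bench: base plate 110 x 180 x 12 mm, post 50 mm wide, 16 mm thick, 124 mm high, and a straight round steel rod, 20 mm in diameter, from the post to an open end with a red band. Origin on the bench under the post, z up; y is level and is the rod's nominal direction, towards its open end, about 158 mm from the origin along y.
- rod_mid (a point): Point on the rod's centre line, at x = 0, y = 50 mm, z = 115 mm of the holder's frame; axes as the holder's. The nominal line rises 0.04 rad towards the open end, but the rod is clamped askew: about this point it leans 0.11 rad (6 degrees) off that line, any way round (left, right, up, down, between). It is stiff and stays so. The measured poses do not show which way: feel or see it.
- roll: Cream tape roll, a rigid ring 76 mm outside, bore 25 mm, 20 mm wide, 75 to 155 g. Hangs on the rod about 50 mm from the post, maybe a little tilted, free to slide and turn, so with 5 mm play in all. Origin at its centre (near 113 mm high), y along its bore. Grip from above on its flat faces, in the 25 mm of tape above the rod; 24 mm or more are free between it and the post's collar.
- cradle: The empty one of two equal blue cradles, fixed to the bench. Origin at the centre of its underside, z up. Slot along its x: two side walls (tops 50 mm above the bench, 30 mm apart, in y) and two low end walls (tops 28 mm high, 60 mm apart, in x). A roll stands in it on the end walls with its bore along the cradle's y and its centre 51 mm above the bench.
- cradle_full: The other blue cradle, with a green roll of the same size in it; same axes.
- roll_green: Green tape roll, same size, standing in the other cradle; leave alone. Origin at its centre, y along its bore.
- bottle_a: Squirt bottle, white with red cap, 64 mm across, 170 mm high; origin under its centre; leave alone.
- bottle_b: Squirt bottle like the other; leave alone.
- beaker: Glass beaker, 72 mm across, 85 mm high; origin under its centre; leave alone.
- tipbox: Orange tip box, 80 x 120 x 48 mm; origin under its centre; leave alone.
- spatula: Lab spatula, 160 mm long, lying on the bench; origin under its centre, handle to its -x; leave alone.
- jar: Amber jar with white lid, 60 mm across, 70 mm high; origin under its centre; leave alone.
There are look-alikes about, which are no part of the job. What is shaped like the roll but black or yellow is not meant.

How it is judged:
By the outcome, as a careful person would: the job done as asked, in the order asked, and still so for the second after the job is handed in, with the robot touching nothing.
It also fails if it takes over 64 s, if anything falls off the work surface, if the arm or the gripper's body presses on something with over 40 N, if the wrist force passes 120 N, or if a joint passes its speed limit or range.

### The arm

A 7-joint arm with a two-finger parallel gripper is mounted at the origin on the work surface. World frame = base frame: x ahead of the robot, y to its left, z up, the work surface at z = 0. Lengths are in m, angles in degrees, forces in N, time in s.
With the tool pointing down it reaches from about 0.425 to 0.95 m from the base axis. Payload 4.7 kg.
Tool frame: the origin (TCP) lies at the very end of the fingers, on their centre line; the grasp point (between the pads) lies 19 mm behind it; z points along the fingers, y is the direction in which the jaws open and shut (so a half turn about z gives the same grasp; the last joint's range is limited). The gripper opens to 87 mm and grips with 3 to 60 N. Pads are 19 mm wide; open, the fingers measure 117 mm over their backs; the gripper's body (75 mm by 190 mm) begins 51 mm behind the grasp point.
Start: joints at [-68.978, 26.849, -2.785, 87.806, 1.381, 65.374, -4.715], TCP at [0.26, 0.623, 0.186] pointing down, gripper open.
Joint ranges: [-148.3, 148.3], [-19.14, 114.17], [-79.39, 73.82], [5.75, 140.21], [-59.74, 239.74], [12.07, 113.84], [-152.46, 152.46]. Speed limits (degrees/s): [147.25, 147.25, 180, 180, 180, 180, 180].

### API

Orientations are given as a 3x3 rotation matrix whose columns are the frame's x, y, z axes.
In Python, from rig import robot, viewer, workorder gives the robot as it stands.
- The arm moves only by the tool jog_arm, never from a script. Its argument "deltas" is a list of rows, each a list of 6 numbers: the shift along the tool's x, y, z in m, then the turn, a rotation vector about the tool's x, y, z in rad. A call has 1 to 8 rows; each row is the pose to reach, as a shift and turn from the pose commanded when the call began, along the tool's axes at that moment; what a row does not reach only later rows make up. A row lasts 1/8 s, in which the tool goes at most 62.5 mm and 10.7 degrees, less where a joint would pass 70% of its speed; a pose out of reach is approached as far as the arm can. A call with a gripper value outside its range is refused whole. "grip" is the closure, from -1 (fully open) to 1 (shut), set as the call begins (left out, the last holds). The fingers move at their own pace and stop on an object; the grip force is fixed at half the most. Time passes only in rows, so rows that repeat a pose let the fingers close. It gives the time, the measured TCP pose, the force and the opening at its end, in the units of the state.
- robot.get_state(): the state, without advancing time (a new reading comes with each control period).
- viewer.snapshot(name): name is "scene" or "top"; returns the picture (384x512x3 uint8, blue, green, red); there is no depth.
- viewer.get_calibration(name): a dict with "intrinsics" (3x3 intrinsics, pixels), "k1" (the pictures are not rectified: a ray, as slopes to the right and down, at radius r is drawn at 1 + k1 r^2 times it, then the intrinsics apply), "rvec" (rotation vector, rad) and "tvec" (3), from world to camera coordinates, as OpenCV has them. Camera axes: x right, y down, z forward; pixel columns grow to the right and rows downward; lengths in m; the calibration is good to about 2 mm. A picture is of the moment at which its call begins. get_calibration takes no time and is no camera call.
- workorder.close_job(): hands the job in, once; it reports no verdict.
The state is a dict: "clock": time; "joint_positions": joint angles; "qd": joint speeds; "tau": joint torques, N m; "tcp_pos": TCP position; "orientation": TCP orientation; "wrist_force": force on the tool from outside, world axes, zero at the start; "torque": the same for the moment, N m; "grip_width": finger opening in m.
Only numpy, scipy, OpenCV 4.12 (cv2) and the standard library are available. Lean on these libraries where they do the work, as an engineer would, in place of code of your own. Each camera call takes 0.05 s, during which the arm holds its last target. There are 200 camera calls.

## Working session

There is one attempt and no reset: what is moved stays moved. The work goes in short steps, Python scripts to look and compute and a tool call to move; the robot and the scene stay as the last step left them, time stands still between calls to the robot, and variables do not carry over. Pictures are saved under pics/ and viewed, about 8 in all and at most 12, crops included, and the job is handed in when it is done.

Besides the shell and the picture viewer there is one more tool, called after "Call:" as name([rows], argument=value, ...), one row to a line, values as JSON. jog_arm: Moves the arm, as the interface text tells. Its arguments: {"type":"object","properties":{"deltas":{"type":"array","items":{"type":"array","items":{"type":"number"}}},"grip":{"type":"number"}},"required":["deltas"]}

```bash
mkdir -p pics; ls; python3 - <<'E'
from rig import robot, viewer, workorder
import cv2,numpy as np
for n in ("scene","top"):
    cv2.imwrite(f"pics/{n}0.png",viewer.snapshot(n))
    c=viewer.get_calibration(n);print(n,c)
print(robot.get_state())
E
```

```text
pics
scene {'intrinsics': array([[385.05681487,   0.        , 259.85791251],
       [  0.        , 385.05681487, 190.70341556],
       [  0.        ,   0.        ,   1.        ]]), 'k1': 0.022558789728895967, 'rvec': array([ 1.90057612,  1.81447003, -0.56367386]), 'tvec': array([-0.01178081, -0.38325762,  1.38054511])}
top {'intrinsics': array([[469.7313272 ,   0.        , 258.64236498],
       [  0.        , 469.7313272 , 190.37531185],
       [  0.        ,   0.        ,   1.        ]]), 'k1': -0.07192842138474022, 'rvec': array([ 2.11513479, -2.13153035,  0.183258  ]), 'tvec': array([0.01596004, 0.56653583, 1.35558549])}
{'clock': 0.1, 'joint_positions': array([-68.9784647 ,  26.89249576,  -2.78517323,  87.86609043,
         1.38261882,  65.37439954,  -4.71602164]), 'qd': array([ 0.03219933, -0.05629039,  0.04929369, -0.12905553, -0.07055373,
        0.10086645, -0.08024208]), 'tau': array([ 3.09283769e-04, -5.09168172e+01, -8.13064724e-02, -2.36830741e+01,
       -6.14667870e-02,  3.44323099e-02,  4.78065647e-05]), 'tcp_pos': array([0.260002  , 0.6222743 , 0.18511253]), 'orientation': array([[-9.22707836e-01,  3.85499542e-01, -5.93178662e-04],
       [ 3.85499990e-01,  9.22706401e-01, -1.62964165e-03],
       [-8.08963623e-05, -1.73235349e-03, -9.99998496e-01]]), 'wrist_force': array([-0.6129694 ,  0.51222204,  0.26056941]), 'torque': array([ 0.05929013, -0.06262526,  0.0100458 ]), 'grip_width': 0.08732046491822124}
```

View pics/scene0.png

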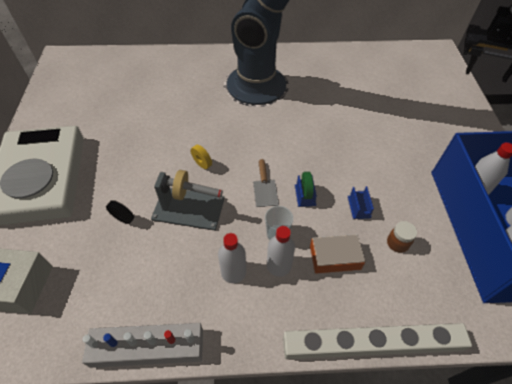

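View pics/top0.png

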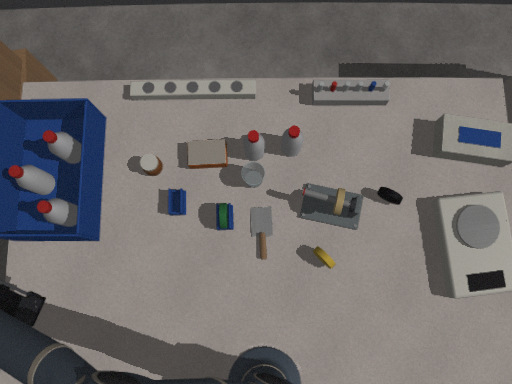

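Scene view: holder at about (190,200) px, with the cream roll at (180,184) and the red rod end at (220,193). The empty cradle is at (361,204). Top view: roll (340,201), red end (307,188), empty cradle (177,202). I'll enlarge these areas next.

```bash
cat > h.py <<'E'
import cv2,numpy as np
from rig import robot,viewer
C={n:viewer.get_calibration(n) for n in("scene","top")}
for c in C.values(): c["R"]=cv2.Rodrigues(np.array(c["rvec"]))[0]; c["t"]=np.array(c["tvec"])
def dist(c): return np.array([c["k1"],0,0,0,0.])
def proj(n,P):
    c=C[n];return cv2.projectPoints(np.atleast_2d(np.array(P,float)),c["rvec"],c["t"],c["intrinsics"],dist(c))[0][:,0]
def ray(n,uv):
    c=C[n];p=cv2.undistortPoints(np.array([[uv]],float),c["intrinsics"],dist(c))[0,0]
    d=c["R"].T@np.array([p[0],p[1],1]);return -c["R"].T@c["t"],d/np.linalg.norm(d)
def onz(n,uv,z):
    o,d=ray(n,uv);return o+d*(z-o[2])/d[2]
def tri(a,b):
    (o1,d1),(o2,d2)=ray("scene",a),ray("top",b)
    s=np.linalg.lstsq(np.c_[d1,-d2],o2-o1,rcond=None)[0]
    p,q=o1+s[0]*d1,o2+s[1]*d2
    return (p+q)/2,np.linalg.norm(p-q)
E
python3 - <<'E'
from h import *
s=cv2.imread("pics/scene0.png");t=cv2.imread("pics/top0.png")
def crop(im,x,y,w,h,W,H): return cv2.resize(im[y:y+h,x:x+w],(W,H),interpolation=cv2.INTER_CUBIC)
a=np.vstack([crop(s,145,165,88,66,400,300),crop(s,335,180,88,66,400,300)])
b=np.vstack([crop(t,290,172,80,60,400,300),crop(t,140,172,80,60,400,300)])
cv2.imwrite("pics/z0.png",np.hstack([a,b]))
for n,im in(("scene",s),("top",t)):
    hsv=cv2.cvtColor(im,cv2.COLOR_BGR2HSV)
    for nm,lo,hi in(("red",(0,90,60),(8,255,255)),("red2",(170,90,60),(180,255,255)),("blue",(108,150,40),(125,255,255)),("cream",(12,60,110),(24,170,255))):
        m=cv2.inRange(hsv,lo,hi);k,_,st,ce=cv2.connectedComponentsWithStats(m)
        print(n,nm,[(st[i].tolist(),ce[i].round(1).tolist()) for i in range(1,k) if st[i,4]>6])
E
```

```text
scene red [([497, 144, 15, 15, 162], [504.9, 150.8]), ([218, 190, 3, 7, 16], [218.9, 192.9]), ([276, 226, 15, 17, 210], [282.9, 233.7]), ([223, 233, 15, 17, 212], [230.2, 240.9]), ([164, 330, 11, 14, 105], [168.9, 336.6])]
scene red2 [([497, 142, 15, 10, 24], [503.2, 145.1])]
scene blue [([432, 132, 80, 170, 8346], [478.7, 211.6]), ([296, 178, 7, 28, 121], [299.1, 191.9]), ([349, 189, 12, 29, 192], [354.3, 203.7]), ([358, 188, 15, 26, 161], [366.7, 201.6]), ([0, 263, 9, 18, 89], [2.7, 269.2]), ([104, 334, 12, 12, 64], [108.7, 339.2])]
scene cream [([190, 144, 20, 26, 74], [197.5, 154.0]), ([259, 159, 5, 22, 80], [261.0, 168.9]), ([172, 170, 14, 24, 194], [177.4, 181.0]), ([391, 228, 4, 7, 10], [392.9, 231.0])]
top red [([330, 81, 7, 11, 41], [333.3, 85.8]), ([289, 125, 11, 13, 90], [293.8, 131.1]), ([43, 131, 14, 12, 120], [49.6, 136.3]), ([248, 130, 11, 13, 88], [252.6, 136.0]), ([9, 166, 15, 12, 125], [15.8, 171.5]), ([303, 188, 2, 7, 9], [303.6, 191.1]), ([37, 201, 15, 12, 133], [44.1, 206.7])]
top red2 [([251, 131, 8, 3, 11], [254.5, 132.4]), ([255, 135, 4, 4, 7], [256.9, 136.6]), ([8, 166, 5, 7, 8], [9.5, 168.8])]
top blue [([369, 82, 7, 9, 33], [372.1, 85.7]), ([0, 99, 106, 142, 10892], [50.2, 167.3]), ([459, 127, 42, 20, 608], [479.5, 136.6]), ([169, 189, 17, 25, 386], [177.0, 201.5]), ([227, 203, 6, 26, 111], [230.1, 216.2]), ([217, 208, 2, 14, 24], [217.5, 214.3]), ([217, 223, 3, 6, 14], [217.9, 225.8])]
top cream [([18, 54, 7, 3, 12], [21.3, 54.7]), ([22, 58, 4, 4, 7], [23.6, 59.6]), ([22, 63, 4, 5, 13], [23.3, 65.3]), ([225, 148, 2, 12, 15], [225.2, 153.5]), ([335, 188, 10, 24, 154], [339.9, 199.8]), ([263, 233, 4, 26, 77], [264.1, 246.9]), ([318, 248, 18, 21, 118], [326.8, 258.3])]
```

View pics/z0.png

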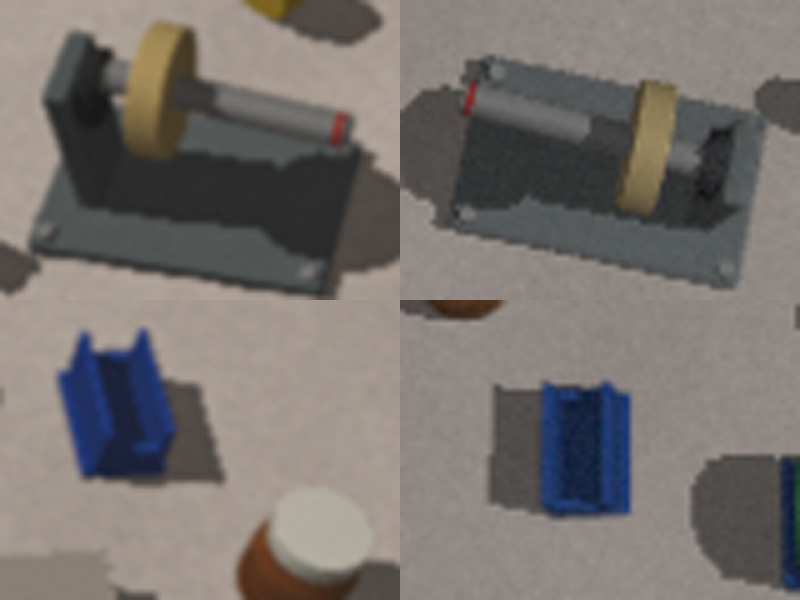

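Crops show the rod running from the post to the red band in both views, with the roll tilted a little. The cradle's slot runs along the top image's vertical. I'll zoom in for sub-pixel lines.

```bash
python3 - <<'E'
from h import *
s=cv2.imread("pics/scene0.png");t=cv2.imread("pics/top0.png")
def crop(im,x,y,w,h,k): return cv2.resize(im[y:y+h,x:x+w],None,fx=k,fy=k,interpolation=cv2.INTER_CUBIC)
A=np.vstack([crop(s,150,166,80,30,10),crop(t,296,183,80,30,10)])
A=np.clip(A*1.3,0,255).astype(np.uint8)
cv2.imwrite("pics/z1.png",A)
B=np.hstack([crop(s,342,183,40,40,10),crop(t,157,182,40,40,10)])
B=np.clip(B*1.3,0,255).astype(np.uint8)
cv2.imwrite("pics/z2.png",B)
E
```

```text
(no output)
```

View pics/z1.png

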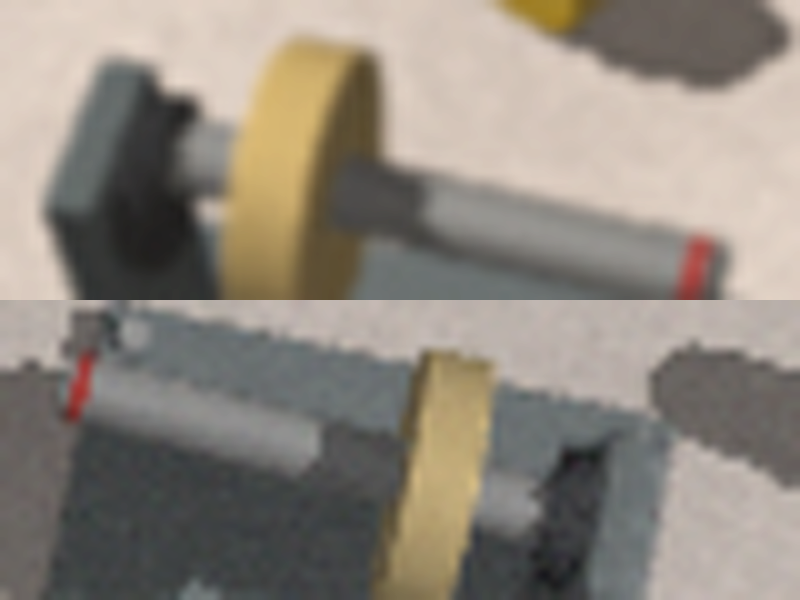

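View pics/z2.png

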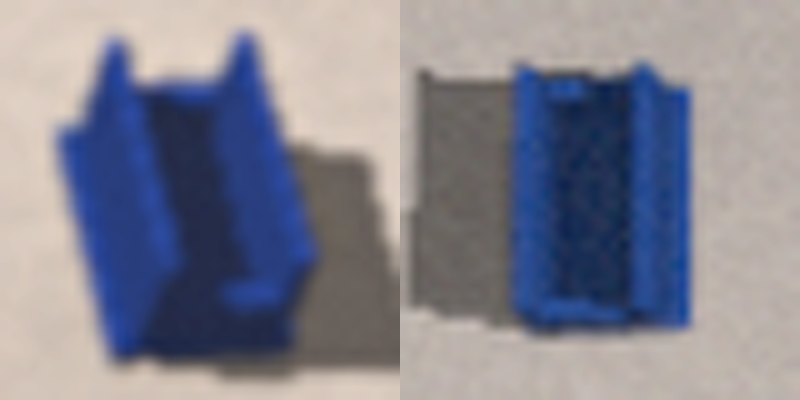

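z1: in the scene view the rod's edges are clear, with the centre line running from (170.6,181.7) to (219.6,192.1). In the top view the band is at about (303.7,192). z2: cradle wall tops are centred near scene (362.5,197.6) and top (175,201). Next I fit the rod edges numerically.

```bash
python3 - <<'E'
from h import *
I={n:cv2.GaussianBlur(cv2.cvtColor(cv2.imread(f"pics/{n}0.png"),cv2.COLOR_BGR2GRAY).astype(np.float32),(0,0),.7) for n in("scene","top")}
def edges(n,a,b,cols,half):
    a,b=np.array(a),np.array(b);out=[]
    d=(b-a)/np.linalg.norm(b-a);p=np.array([-d[1],d[0]])
    P=[]
    for f in cols:
        c=a+f*(b-a);k=np.arange(-6,6.01,.1)
        q=(c+k[:,None]*p).astype(np.float32)
        v=cv2.remap(I[n],q[None,:,0],q[None,:,1],cv2.INTER_CUBIC)[0];g=np.abs(np.gradient(v))
        e=[]
        for s in(-1,1):
            w=np.abs(k-s*half)<1.5; e.append((k[w]*g[w]**2).sum()/(g[w]**2).sum())
        P.append([f,*e])
    P=np.array(P);print(n,P.round(2).tolist())
    m=(P[:,1]+P[:,2])/2; co=np.polyfit(P[:,0],m,1)
    while 1:
        r=np.abs(m-np.polyval(co,P[:,0]));i=r.argmax()
        if r[i]<.3: break
        P=np.delete(P,i,0);m=np.delete(m,i);co=np.polyfit(P[:,0],m,1)
    print("kept",len(m),"fit",co,"width",np.mean(P[:,2]-P[:,1]))
    return a+np.polyval(co,0)*p, b+np.polyval(co,1)*p
S=edges("scene",(170.55,181.65),(219.55,192.1),np.r_[.02,.06,np.linspace(.4,.9,16)],3.5)
T=edges("top",(304,191.2),(349,203),np.r_[np.linspace(.05,.7,18),.9,.93,.97],2.8)
print(S,T)
def plane(n,ab):
    o,d1=ray(n,ab[0]);_,d2=ray(n,ab[1]);nn=np.cross(d1,d2);nn/=np.linalg.norm(nn);return nn,nn@o
n1,c1=plane("scene",S);n2,c2=plane("top",T)
d=np.cross(n1,n2);print("sin",np.linalg.norm(d));d/=np.linalg.norm(d)
tip,e=tri((219.3,192.3),(303.9,191.4));print("tip tri",tip,e)
p0=np.linalg.lstsq(np.array([n1,n2,d]),np.array([c1,c2,d@tip]),rcond=None)[0]
if (d@(p0-onz("top",T[1],.1)))<0:d=-d
print("rod point near band",p0,"dir",d)
# roll: cream centroid
rt,e=tri((177.4,181),(339.9,199.8));print("roll rough",rt,e, "s from band",d@(rt-p0), p0+d*(d@(rt-p0)))
# holder plate corners, top view at z=.012 : crop5 px
pl=[onz("top",((x-400+.5)/5-.5+290,(y+.5)/5-.5+172),.012) for x,y in((487,57),(765,118),(735,285),(437,222))]
pl=np.array(pl);print(pl.round(4));print([np.linalg.norm(pl[i]-pl[(i+1)%4]).round(4) for i in range(4)])
yv=(pl[0]-pl[1])+(pl[3]-pl[2]);yv/=np.linalg.norm(yv);xv=np.array([yv[1],-yv[0],0]);print("holder y",yv,"x",xv)
nom=yv*np.cos(.04)+np.array([0,0,np.sin(.04)])
print("lean: side",d@xv,"up",np.arcsin(d[2])-.04,"total",np.arccos(d@nom))
for s in(-.04,-.06,-.08,-.1,-.12):print(s,p0+s*d)
cr,e=tri((362.5,197.6),(175.05,200.95));print("cradle tri",cr,e)
print("cradle z50 top",onz("top",(175.05,200.95),.05),"scene",onz("scene",(362.5,197.6),.05))
def ct(x,y,z):return onz("top",((x-400+.5)/10-.5+157,(y+.5)/10-.5+182),z)
for a,b,z in(((515,70),(515,318),.05),((655,75),(655,318),.05),((690,88),(690,325),.0)):
    A,B=ct(*a,z),ct(*b,z);v=B-A;print("wall",A,B,np.linalg.norm(v),np.degrees(np.arctan2(v[1],v[0])))
E
```

```text
scene [[0.02, -4.03, 3.68], [0.06, -4.02, 3.5], [0.4, -3.46, 3.86], [0.43, -3.55, 4.04], [0.47, -3.76, 3.32], [0.5, -3.66, 3.0], [0.53, -3.64, 3.08], [0.57, -3.7, 2.87], [0.6, -3.61, 2.9], [0.63, -3.57, 2.98], [0.67, -3.56, 2.82], [0.7, -3.5, 2.89], [0.73, -3.45, 2.89], [0.77, -3.41, 2.87], [0.8, -3.32, 2.92], [0.83, -3.31, 2.92], [0.87, -3.27, 2.9], [0.9, -3.36, 2.9]]
kept 16 fit [-0.00166115 -0.27150939] width 6.600242161609881
top [[0.05, -2.65, 2.62], [0.09, -2.53, 2.66], [0.13, -2.58, 2.71], [0.16, -2.5, 2.72], [0.2, -2.66, 2.6], [0.24, -2.33, 2.83], [0.28, -2.5, 2.73], [0.32, -2.38, 2.91], [0.36, -2.42, 2.87], [0.39, -2.35, 2.83], [0.43, -2.3, 2.68], [0.47, -2.27, 2.84], [0.51, -2.05, 2.4], [0.55, -3.29, 2.5], [0.59, -3.14, 2.84], [0.62, -3.2, 2.96], [0.66, -3.3, 3.36], [0.7, -2.42, 2.35], [0.9, -2.08, 3.06], [0.93, -2.13, 3.05], [0.97, -1.97, 2.99]]
kept 17 fit [0.46119497 0.00892252] width 5.225807531093217
(array([170.60663003, 181.38446208]), array([219.6069765 , 191.83283746])) (array([303.99773683, 191.20863073]), array([348.88075623, 203.4547432 ]))
sin 0.700842993295733
[... 685 characters left out ...]
.15735184  0.11615855]
-0.06 [ 0.53448554 -0.17655399  0.11647869]
-0.08 [ 0.5289021  -0.19575614  0.11679883]
-0.1 [ 0.52331866 -0.2149583   0.11711898]
-0.12 [ 0.51773522 -0.23416045  0.11743912]
cradle tri [0.53718796 0.26236207 0.04654317] 0.0013081482992012836
cradle z50 top [0.53679412 0.26236038 0.05      ] scene [0.53945573 0.26039628 0.05      ]
wall [0.57479125 0.28452776 0.05      ] [0.49947575 0.28248158 0.05      ] 0.07534329113601392 -178.44376402399726
wall [0.57289269 0.24206866 0.05      ] [0.49918924 0.24045756 0.05      ] 0.07372106164939911 -178.74775248714775
wall [0.57800953 0.2397084  0.        ] [0.50360618 0.23818385 0.        ] 0.07441896870568136 -178.8261581837321
```

```bash
cat >> h.py <<'E'
from scipy.spatial.transform import Rotation as Rot
def frame(y):   # tool frame, y given, z as near down as can be
    y=np.array(y,float);y/=np.linalg.norm(y);z=np.array([0,0,-1.]);z-=y*(z@y);z/=np.linalg.norm(z)
    return np.c_[np.cross(y,z),y,z]
def goal(pos,y):
    s=robot.get_state();R=s["orientation"]
    print("now",s["clock"],s["tcp_pos"].round(4),"F",s["wrist_force"].round(2))
    print("delta",(R.T@(np.array(pos)-s["tcp_pos"])).round(4),Rot.from_matrix(R.T@frame(y)).as_rotvec().round(4))
E
python3 - <<'E'
from h import *
print("crown",onz("top",(340.05,199.5),.151))
y=[.279,.96,-.036]
goal([.5,.2,.27],y);goal([.525,-.21,.22],y)
E
```

```text
crown [ 0.52083625 -0.21458242  0.151     ]
now 0.1 [0.26   0.6223 0.1851] F [-0.61  0.51  0.26]
delta [-0.3842 -0.2973 -0.0843] [ 0.0342 -0.002  -0.1129]
now 0.1 [0.26   0.6223 0.1851] F [-0.61  0.51  0.26]
delta [-0.5654 -0.6658 -0.0337] [ 0.0342 -0.002  -0.1129]
```

Call:
jog_arm([
  [-0.03,-0.03,-0.03,0,0,0],
  [-0.08,-0.06,-0.05,0,0,0],
  [-0.13,-0.1,-0.07,0,0,-0.03],
  [-0.18,-0.14,-0.084,0.01,0,-0.06],
  [-0.23,-0.18,-0.084,0.02,0,-0.09],
  [-0.28,-0.22,-0.084,0.034,-0.002,-0.113],
  [-0.33,-0.255,-0.084,0.034,-0.002,-0.113],
  [-0.38,-0.29,-0.084,0.034,-0.002,-0.113],
], grip=0.1)

```text
clock: 1.1
tcp_pos: [0.4955, 0.2133, 0.2699]
orientation: [[-0.96, 0.279, -0.01], [0.279, 0.96, -0.033], [0.0, -0.034, -0.999]]
wrist_force: [1.6, 0.1, -0.1]
grip_width: 0.0398
```

```bash
python3 -c "
from h import *
print(robot.get_state()['grip_width'])
y=[.279,.96,-.036]
goal([.5,.2,.27],y);goal([.522,-.215,.21],y)"
```

```text
0.039764019300826015
now 1.1 [0.4955 0.2133 0.2699] F [ 1.57  0.15 -0.14]
delta [-0.008  -0.0115  0.0003] [ 0.002  -0.0001  0.0004]
now 1.1 [0.4955 0.2133 0.2699] F [ 1.57  0.15 -0.14]
delta [-0.1448 -0.4017  0.0735] [ 0.002  -0.0001  0.0004]
```

Call:
jog_arm([
  [-0.019,-0.052,0,0,0,0],
  [-0.039,-0.108,0,0,0,0],
  [-0.06,-0.165,0,0,0,0],
  [-0.08,-0.222,0.01,0,0,0],
  [-0.1,-0.28,0.03,0,0,0],
  [-0.121,-0.335,0.05,0,0,0],
  [-0.137,-0.38,0.067,0,0,0],
  [-0.137,-0.39,0.073,0,0,0],
])

```text
clock: 2.1
tcp_pos: [0.5154, -0.2037, 0.2091]
orientation: [[-0.958, 0.285, -0.012], [0.285, 0.958, -0.034], [0.002, -0.036, -0.999]]
wrist_force: [1.0, 0.6, -0.6]
grip_width: 0.039
```

Call:
jog_arm([
  [0,0,0,0,0,0],
  [0,0,0,0,0,0],
])

```text
clock: 2.35
tcp_pos: [0.5178, -0.1977, 0.2106]
orientation: [[-0.961, 0.276, -0.009], [0.276, 0.961, -0.032], [-0.0, -0.033, -0.999]]
wrist_force: [0.3, 0.1, 0.4]
grip_width: 0.0394
```

```bash
python3 - <<'E'
from h import *
s=viewer.snapshot("scene");t=viewer.snapshot("top")
for n,i in(("scene",s),("top",t)):cv2.imwrite(f"pics/{n}1.png",i)
cr=lambda im,x,y:cv2.resize(im[y:y+75,x:x+100],(800,600),interpolation=cv2.INTER_CUBIC)[:,:]
A=np.clip(cr(s,135,130)*1.3,0,255).astype(np.uint8);cv2.imwrite("pics/z3.png",A)
goal([.522,-.215,.21],[.279,.96,-.036]);print(proj("scene",[robot.get_state()["tcp_pos"]]))
E
```

```text
now 2.45 [ 0.5179 -0.1979  0.2108] F [-1.08 -0.16 -0.55]
delta [-0.0087 -0.0153  0.0013] [0.0029 0.001  0.0032]
[[182.90761338 157.78773574]]
```

View pics/z3.png

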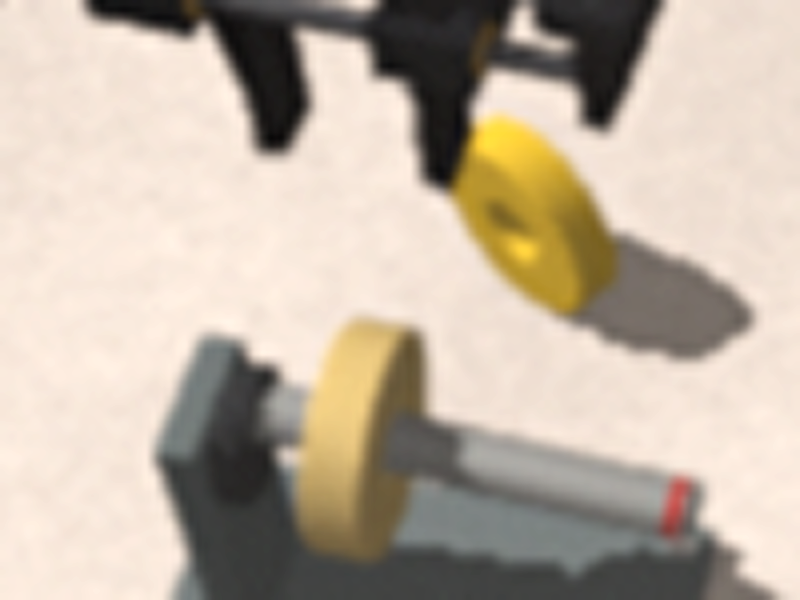

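The picture shows the fingertips at crop (273,150) and (435,185), a bit higher than the projected TCP at (383,222). I'll check with the top view.

```bash
python3 - <<'E'
from h import *
s=robot.get_state();R=s["orientation"];p=s["tcp_pos"]
P=[p+R@[0,0.02*k,-z] for k in(-1,1) for z in(0,.03)]
out=[]
for n,x,y in(("scene",135,110),("top",290,160)):
    im=cv2.imread(f"pics/{n}1.png");c=cv2.resize(im[y:y+100,x:x+66],None,fx=6,fy=6,interpolation=cv2.INTER_CUBIC);c=np.clip(c*1.3,0,255).astype(np.uint8)
    for q in proj(n,P): cv2.circle(c,tuple(int(v) for v in ((q-[x,y]+.5)*6)),3,(0,255,0),-1)
    out.append(c)
cv2.imwrite("pics/z4.png",np.hstack(out))
E
```

```text
(no output)
```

View pics/z4.png

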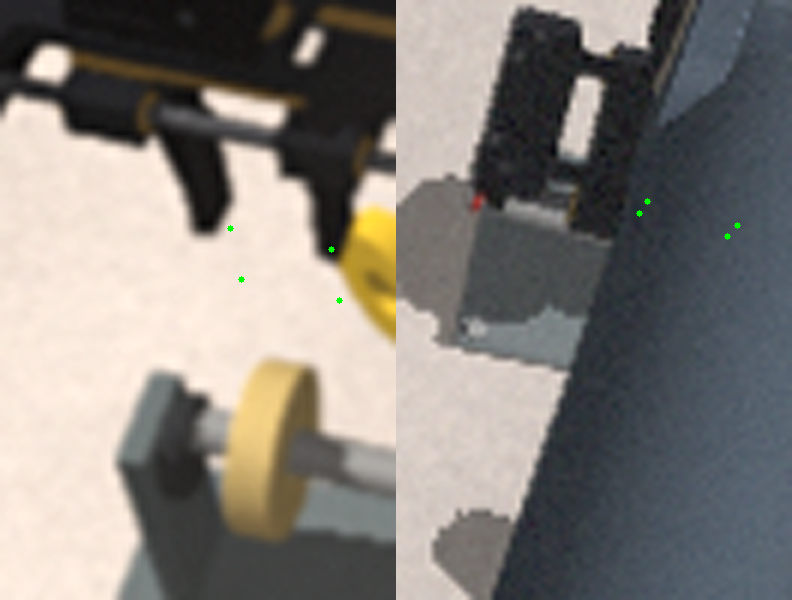

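```bash
python3 - <<'E'
from h import *
for n in C: print(n,proj(n,[[0,0,0],[0,0,.1],[.26,.622,.186],[.26,.622,.3]]).round(1).tolist(), (-C[n]["R"].T@C[n]["t"]).round(3))
s=robot.get_state();p=s["tcp_pos"];print(p)
mid=np.array([135+272/6-.5,110+240/6-.5]);print("seen mid",mid)
o,d=ray("scene",mid)
# closest by varying only z / only x / only y
for k in range(3):
    e=np.eye(3)[k];q=min(np.linspace(-.06,.06,1201),key=lambda a:np.linalg.norm(proj("scene",[p+a*e])[0]-mid));print(k,q,proj("scene",[p+q*e])[0])
E
python3 - <<'E'
import cv2,numpy as np
t=cv2.imread("pics/top0.png");s=cv2.imread("pics/scene0.png")
a=cv2.resize(t[270:384,0:130],None,fx=4.5,fy=4.5);b=cv2.resize(s[40:110,215:300],None,fx=2.5,fy=2.5)
o=np.zeros((a.shape[0],a.shape[1]+b.shape[1],3),np.uint8);o[:,:a.shape[1]]=a;o[:b.shape[0],a.shape[1]:]=b
cv2.imwrite("pics/z5.png",np.clip(o*1.8,0,255).astype(np.uint8));print(o.shape)
E
```

```text
scene [[256.6, 83.6], [256.8, 59.6], [479.8, 85.3], [501.3, 49.8]] [ 1.111 -0.058  0.903]
top [[264.1, 384.2], [264.2, 392.5], [29.8, 296.5], [7.3, 298.3]] [3.140e-01 1.000e-03 1.435e+00]
[ 0.51787952 -0.19788575  0.21082595]
seen mid [179.83333333 149.5       ]
0 -0.0247 [183.57154861 149.82693943]
1 -0.006600000000000002 [180.05925579 157.86908891]
2 0.029899999999999996 [180.9493373  149.25501028]
(513, 797, 3)
```

View pics/z5.png

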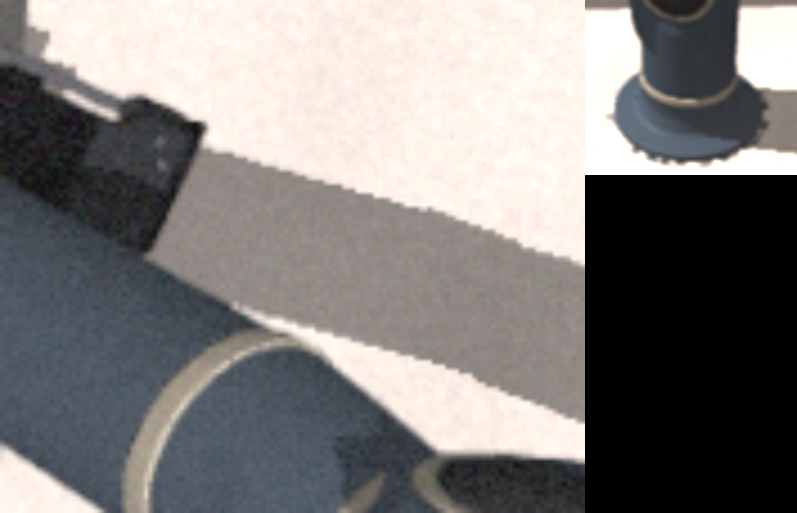

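Base and holder projections agree with the calibration, but the fingertips look about 3 cm higher than the reported TCP. So I'll go down in stages and check from near.

Call:
jog_arm([
  [-0.009,-0.015,0.001,0,0,0.003],
  [-0.009,-0.015,0.02,0,0,0.003],
  [-0.009,-0.015,0.041,0,0,0.003],
  [-0.009,-0.015,0.041,0,0,0.003],
  [-0.009,-0.015,0.041,0,0,0.003],
], grip=0.22)

```text
clock: 3.08
tcp_pos: [0.5218, -0.2187, 0.1707]
orientation: [[-0.959, 0.282, -0.008], [0.282, 0.959, -0.033], [-0.002, -0.034, -0.999]]
wrist_force: [0.5, -0.3, 1.0]
grip_width: 0.034
```

```bash
python3 - <<'E'
from h import *
im=viewer.snapshot("scene");s=robot.get_state();R=s["orientation"];p=s["tcp_pos"];w=s["grip_width"]/2;print(w)
goal([.522,-.215,.17],[.279,.96,-.036])
x,y=145,130;c=cv2.resize(im[y:y+70,x:x+93],None,fx=8,fy=8,interpolation=cv2.INTER_CUBIC);c=np.clip(c*1.6,0,255).astype(np.uint8)
for q in proj("scene",[p+R@[0,w*k,-z] for k in(-1,1) for z in(0,.019,.04)]): cv2.circle(c,tuple(int(v) for v in ((q-[x,y]+.5)*8)),3,(0,255,0),-1)
cv2.imwrite("pics/z6.png",c)
E
```

```text
0.016823812273177658
now 3.125 [ 0.522  -0.2186  0.1709] F [ 0.51  0.   -0.62]
delta [0.001  0.0035 0.0008] [ 0.0019  0.0019 -0.0031]
```

View pics/z6.png

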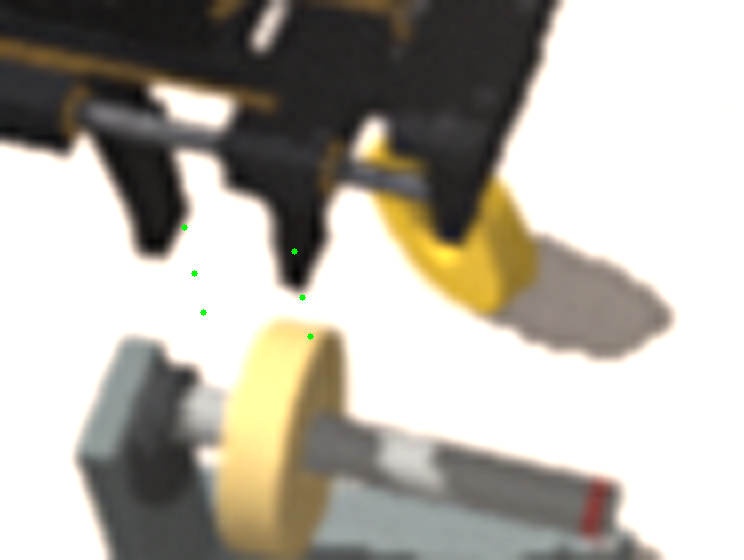

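The lateral alignment is right. The tips appear somewhat high, so I'll descend to the nominal height, which is safe either way, and feel by closing.

Call:
jog_arm([
  [0.001,0.0035,0.005,0,0,-0.003],
  [0.001,0.0035,0.015,0,0,-0.003],
  [0.001,0.0035,0.025,0,0,-0.003],
  [0.001,0.0035,0.035,0,0,-0.003],
  [0.001,0.0035,0.038,0,0,-0.003],
  [0.001,0.0035,0.038,0,0,-0.003],
])

```text
clock: 3.88
tcp_pos: [0.5207, -0.2157, 0.1315]
orientation: [[-0.96, 0.279, -0.01], [0.279, 0.96, -0.033], [0.0, -0.034, -0.999]]
wrist_force: [0.0, -0.1, 1.2]
grip_width: 0.0338
```

```bash
python3 - <<'E'
from h import *
im=viewer.snapshot("scene");s=robot.get_state();R=s["orientation"];p=s["tcp_pos"];w=s["grip_width"]/2;print(w)
goal([.522,-.215,.13],[.279,.96,-.036])
x,y=145,140;c=cv2.resize(im[y:y+65,x:x+90],None,fx=8,fy=8,interpolation=cv2.INTER_CUBIC);c=np.clip(c*1.3,0,255).astype(np.uint8)
for q in proj("scene",[p+R@[0,w*k,-z] for k in(-1,1) for z in(0,.019,.04)]): cv2.circle(c,tuple(int(v) for v in ((q-[x,y]+.5)*8)),2,(0,255,0),-1)
cv2.imwrite("pics/z7.png",c)
E
```

```text
0.016963188377447782
now 3.925 [ 0.521  -0.2157  0.1318] F [0.42 0.68 0.04]
delta [-0.0008  0.001   0.0018] [ 0.002   0.0002 -0.    ]
```

View pics/z7.png

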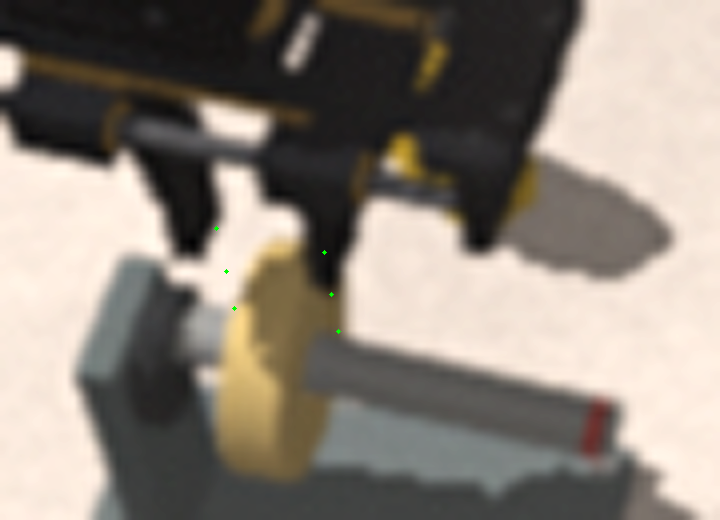

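The fingers straddle the roll: left tip at about (190,255), right tip at about (325,285) over the roll's open-side face, crown near (290,245). I close to feel it.

Call:
jog_arm([
  [0,0,0,0,0,0],
  [0,0,0,0,0,0],
  [0,0,0,0,0,0],
  [0,0,0,0,0,0],
], grip=0.6)

```text
clock: 4.42
tcp_pos: [0.5209, -0.2156, 0.1318]
orientation: [[-0.96, 0.279, -0.009], [0.279, 0.96, -0.033], [-0.0, -0.034, -0.999]]
wrist_force: [-0.5, 0.3, 0.4]
grip_width: 0.0179
```

The fingers closed past 20 mm without contact, so the real tips are above the roll's crown. That agrees with the picture. I'll reopen and work out the real tip offset.

Call:
jog_arm([
  [0,0,0,0,0,0],
  [0,0,0,0,0,0],
  [0,0,0,0,0,0],
], grip=0.22)

```text
clock: 4.8
tcp_pos: [0.5208, -0.2156, 0.1318]
orientation: [[-0.96, 0.279, -0.009], [0.279, 0.96, -0.033], [-0.0, -0.034, -0.999]]
wrist_force: [0.7, 1.2, -0.0]
grip_width: 0.0326
```

```bash
python3 - <<'E'
from h import *
s=robot.get_state();R=s["orientation"];p=s["tcp_pos"];w=s["grip_width"]/2
for k,(u,v) in((-1,(190,255)),(1,(325,287))):
    uv=np.array([145+(u+.5)/8-.5,140+(v+.5)/8-.5])
    for xo in(0,-.0095):
        o,d=ray("scene",uv)
        # intersect ray with tool plane x=xo
        n=R[:,0];q=o+d*((n@(p+R@[xo,0,0]-o))/(n@d));print(k,xo,(R.T@(q-p)).round(4))
E
```

```text
-1 0 [ 0.     -0.0282 -0.0229]
-1 -0.0095 [-0.0095 -0.0224 -0.0367]
1 0 [ 0.      0.0151 -0.0218]
1 -0.0095 [-0.0095  0.0201 -0.0356]
```

Call:
jog_arm([
  [0,0.001,0.005,0,0,0],
  [0,0.001,0.01,0,0,0],
  [0,0.001,0.015,0,0,0],
  [0,0.001,0.015,0,0,0],
])

```text
clock: 5.3
tcp_pos: [0.5205, -0.215, 0.1161]
orientation: [[-0.96, 0.279, -0.011], [0.279, 0.96, -0.032], [0.001, -0.034, -0.999]]
wrist_force: [0.3, -0.1, 0.6]
grip_width: 0.034
```

Call:
jog_arm([
  [0,0,0.004,0,0,0],
  [0,0,0.008,0,0,0],
  [0,0,0.01,0,0,0],
  [0,0,0.01,0,0,0],
])

```text
clock: 5.8
tcp_pos: [0.5208, -0.2154, 0.1066]
orientation: [[-0.96, 0.279, -0.01], [0.279, 0.96, -0.033], [0.0, -0.034, -0.999]]
wrist_force: [0.4, -0.7, 0.0]
grip_width: 0.0337
```

Call:
jog_arm([
  [0,0,0,0,0,0],
  [0,0,0,0,0,0],
  [0,0,0,0,0,0],
  [0,0,0,0,0,0],
], grip=0.5)

```text
clock: 6.3
tcp_pos: [0.5208, -0.2156, 0.1068]
orientation: [[-0.96, 0.279, -0.009], [0.279, 0.96, -0.033], [-0.0, -0.034, -0.999]]
wrist_force: [0.7, -0.1, 0.9]
grip_width: 0.0217
```

Call:
jog_arm([
  [0,0,0,0,0,0],
  [0,0,0,0,0,0],
  [0,0,0,0,0,0],
], grip=0.6)

```text
clock: 6.68
tcp_pos: [0.5209, -0.2156, 0.1068]
orientation: [[-0.96, 0.279, -0.009], [0.279, 0.96, -0.033], [-0.0, -0.034, -0.999]]
wrist_force: [-1.1, -0.7, 0.5]
grip_width: 0.0197
```

```bash
python3 - <<'E'
from h import *
im=viewer.snapshot("scene");cv2.imwrite("pics/scene2.png",im)
x,y=145,145;c=cv2.resize(im[y:y+65,x:x+90],None,fx=8,fy=8,interpolation=cv2.INTER_CUBIC);c=np.clip(c*1.5,0,255).astype(np.uint8)
cv2.imwrite("pics/z8.png",c)
s=robot.get_state();print(s["grip_width"],s["wrist_force"])
E
```

```text
0.019287270392916896 [ 0.05205227 -0.93046821  1.96013339]
```

View pics/z8.png

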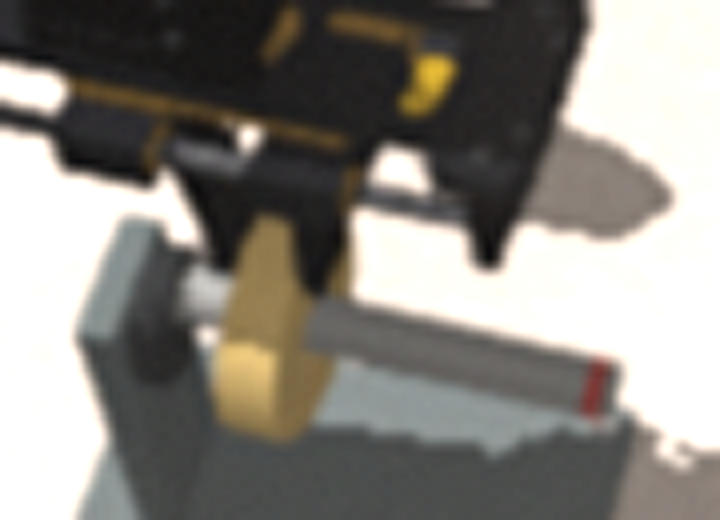

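z8 shows the right fingertip at (318,292), just above the rod's top edge, so both pads hold the tape well. The rod is now evenly shaded, so I refit its line.

Call:
jog_arm([
  [0,0,0,0,0,0],
  [0,0,-0.0015,0,0,0],
  [0,0,-0.0025,0,0,0],
  [0,0,-0.0025,0,0,0],
], grip=0.9)

```text
clock: 7.22
tcp_pos: [0.5209, -0.2151, 0.1092]
orientation: [[-0.96, 0.279, -0.009], [0.279, 0.96, -0.032], [0.0, -0.034, -0.999]]
wrist_force: [-0.0, -0.3, 0.1]
grip_width: 0.0191
```

```bash
python3 - <<'E'
from h import *
im=cv2.imread("pics/scene2.png");g=cv2.GaussianBlur(im.astype(np.float32),(0,0),.6)
a=np.array([170.6,181.4]);b=np.array([219.6,191.83]);d=(b-a)/np.linalg.norm(b-a);p=np.array([-d[1],d[0]]);k=np.arange(-6,6.01,.1);P=[]
for f in np.linspace(.38,.9,27):
    q=(a+f*(b-a)+k[:,None]*p).astype(np.float32)
    v=cv2.remap(g,q[None,:,0],q[None,:,1],cv2.INTER_CUBIC)[0];gr=np.linalg.norm(np.gradient(v,axis=0),axis=1);e=[]
    for s in(-3.3,3.1):
        w=np.abs(k-s)<1.3;e.append((k[w]*gr[w]**2).sum()/(gr[w]**2).sum())
    P.append([f,*e])
P=np.array(P);print(P[::3].round(2).tolist())
def plane(n,A,B):
    o,d1=ray(n,A);_,d2=ray(n,B);nn=np.cross(d1,d2);nn/=np.linalg.norm(nn);return nn,nn@o
n2,c2=plane("top",(304.,191.21),(348.88,203.45))
for nm,m in(("mid",(P[:,1]+P[:,2])/2),("up",P[:,1]+3.3),("low",P[:,2]-3.3)):
    co=np.polyfit(P[:,0],m,1);n1,c1=plane("scene",a+co[1]*p,b+(co[0]+co[1])*p)
    dd=np.cross(n1,n2);dd/=np.linalg.norm(dd);dd*=np.sign(dd[1])
    print(nm,co.round(3),"dir",dd.round(4),"at y=-.215",np.linalg.solve(np.array([n1,n2,[0,1,0]]),[c1,c2,-.215]).round(4))
print(robot.get_state()["wrist_force"],robot.get_state()["tcp_pos"],robot.get_state()["grip_width"])
E
```

```text
[[0.38, -3.2, 3.8], [0.44, -3.16, 4.02], [0.5, -3.07, 4.04], [0.56, -3.09, 3.97], [0.62, -3.07, 4.05], [0.68, -2.97, 4.0], [0.74, -2.89, 4.03], [0.8, -2.9, 4.09], [0.86, -2.78, 3.93]]
mid [0.476 0.192] dir [ 0.2814  0.9592 -0.0285] at y=-.215 [ 0.5235 -0.215   0.116 ]
up [ 0.774 -0.197] dir [ 0.2829  0.9585 -0.0368] at y=-.215 [ 0.5233 -0.215   0.1172]
low [0.177 0.581] dir [ 0.2798  0.9598 -0.0202] at y=-.215 [ 0.5238 -0.215   0.1149]
[-0.03928634 -0.3029992   0.12374413] [ 0.52094698 -0.21512851  0.10918492] 0.019108749021637072
```

The rod's direction is about (0.281, 0.959, -0.030), which matches the tool's y axis. I slide gently along tool y and watch the force.

Call:
jog_arm([
  [0,0.003,0,0,0,0],
  [0,0.007,0,0,0,0],
  [0,0.011,0,0,0,0],
  [0,0.015,0,0,0,0],
  [0,0.019,0,0,0,0],
  [0,0.023,0,0,0,0],
  [0,0.025,0,0,0,0],
  [0,0.025,0,0,0,0],
])

```text
clock: 8.22
tcp_pos: [0.5279, -0.1912, 0.1084]
orientation: [[-0.96, 0.279, -0.009], [0.279, 0.96, -0.033], [0.0, -0.034, -0.999]]
wrist_force: [-0.5, 0.0, -0.5]
grip_width: 0.0197
```

```bash
python3 - <<'E'
from h import *
s=robot.get_state();print(s["wrist_force"].round(2),s["torque"].round(3),s["tcp_pos"].round(4),s["grip_width"])
t=cv2.imread("pics/top0.png")
print("caps",onz("top",(293.8,131.1),.165),onz("top",(252.6,136),.165),"beaker",onz("top",(253,172),.08),"jar",onz("top",(149,161),.07), "green",onz("top",(224,216),.07))
E
```

```text
[-0.53  0.03 -0.51] [-0.011 -0.055  0.014] [ 0.5279 -0.1912  0.1084] 0.019694987878535578
caps [ 0.71473796 -0.08945436  0.165     ] [0.70143159 0.02664056 0.165     ] beaker [0.61673026 0.02765757 0.08      ] jar [0.65584594 0.34060013 0.07      ] green [0.48780224 0.11344268 0.07      ]
```

Call:
jog_arm([
  [0,0.005,0,0,0,0],
  [0,0.01,0,0,0,0],
  [0,0.015,0,0,0,0],
  [0,0.02,0,0,0,0],
  [0,0.025,0,0,0,0],
  [0,0.03,0,0,0,0],
  [0,0.03,0,0,0,0],
])

```text
clock: 9.1
tcp_pos: [0.5364, -0.162, 0.1073]
orientation: [[-0.961, 0.278, -0.009], [0.278, 0.96, -0.032], [0.0, -0.034, -0.999]]
wrist_force: [0.5, -0.2, -0.8]
grip_width: 0.0195
```

```bash
python3 - <<'E'
from h import *
im=viewer.snapshot("scene");cv2.imwrite("pics/scene3.png",im)
s=robot.get_state();print(s["wrist_force"].round(2),s["torque"].round(3),s["tcp_pos"].round(4),s["grip_width"])
m=cv2.inRange(cv2.cvtColor(im,cv2.COLOR_BGR2HSV),(12,60,50),(26,190,255))[160:230,165:230]
k,_,st,ce=cv2.connectedComponentsWithStats(m);print([(st[i].tolist(),ce[i].round(1).tolist()) for i in range(1,k) if st[i,4]>15])
E
```

```text
[-0.08 -0.39 -0.23] [ 0.048  0.009 -0.045] [ 0.5363 -0.1624  0.1074] 0.019375730094088064
[([12, 0, 28, 8, 47], [25.6, 2.8]), ([28, 16, 14, 29, 276], [34.2, 31.1])]
```

The roll follows (now at scene x of about 193 to 206) and there is no load. On I go.

Call:
jog_arm([
  [0,0.005,0,0,0,0],
  [0,0.01,0,0,0,0],
  [0,0.015,0,0,0,0],
  [0,0.02,0,0,0,0],
  [0,0.025,0,0,0,0],
  [0,0.025,0,0,0,0],
])

```text
clock: 9.9
tcp_pos: [0.5434, -0.138, 0.1065]
orientation: [[-0.961, 0.278, -0.009], [0.278, 0.96, -0.032], [0.0, -0.034, -0.999]]
wrist_force: [-0.1, -0.5, -1.2]
grip_width: 0.0196
```

Call:
jog_arm([
  [0,0.004,0,0,0,0],
  [0,0.008,0,0,0,0],
  [0,0.012,0,0,0,0],
  [0,0.016,0,0,0,0],
  [0,0.02,0,0,0,0],
  [0,0.02,0,0,0,0],
])

```text
clock: 10.65
tcp_pos: [0.5489, -0.1189, 0.1058]
orientation: [[-0.96, 0.278, -0.009], [0.278, 0.96, -0.032], [0.0, -0.034, -0.999]]
wrist_force: [1.1, -0.7, -1.4]
grip_width: 0.0192
```

Call:
jog_arm([
  [0,0.005,0,0,0,0],
  [0,0.01,0,0,0,0],
  [0,0.016,0,0,0,0],
  [0,0.022,0,0,0,0],
  [0,0.028,0,0,0,0],
  [0,0.034,0,0,0,0],
  [0,0.04,0,0,0,0],
  [0,0.04,0,0,0,0],
])

```text
clock: 11.65
tcp_pos: [0.5601, -0.0803, 0.1044]
orientation: [[-0.961, 0.278, -0.009], [0.278, 0.96, -0.032], [0.0, -0.034, -0.999]]
wrist_force: [-0.9, 0.0, -1.1]
grip_width: 0.0196
```

```bash
python3 - <<'E'
from h import *
im=viewer.snapshot("scene");cv2.imwrite("pics/scene4.png",im)
s=robot.get_state();print(s["wrist_force"].round(2),s["torque"].round(3),s["tcp_pos"].round(4),s["grip_width"])
h=cv2.cvtColor(im,cv2.COLOR_BGR2HSV)
for lo,hi in(((12,60,50),(26,190,255)),((0,100,40),(8,255,255))):
    m=cv2.inRange(h,lo,hi)[160:240,165:270]
    k,_,st,ce=cv2.connectedComponentsWithStats(m);print([(st[i].tolist(),(ce[i]+[165,160]).round(1).tolist()) for i in range(1,k) if st[i,4]>5])
print(proj("scene",[s["tcp_pos"]+[0,0,.006]]))
goal([.5365,.262,.2],[-.024,1,0])
E
```

```text
[-0.42  0.13 -0.77] [0.068 0.017 0.018] [ 0.56   -0.0808  0.1044] 0.019273500961272852
[([75, 0, 3, 4, 10], [241.0, 161.5]), ([82, 0, 10, 5, 21], [252.6, 161.0]), ([36, 5, 9, 5, 29], [205.0, 167.0]), ([94, 4, 5, 8, 34], [260.7, 167.3]), ([48, 7, 15, 5, 29], [219.6, 169.1]), ([64, 11, 20, 5, 27], [237.8, 172.7]), ([61, 21, 14, 31, 276], [232.8, 197.2])]
[([53, 30, 3, 7, 14], [218.8, 193.0]), ([58, 73, 15, 7, 81], [230.0, 236.5])]
[[234.93974253 195.34026181]]
now 11.7 [ 0.56   -0.0808  0.1044] F [-0.42  0.13 -0.77]
delta [ 0.1181  0.3193 -0.1065] [-0.0338 -0.0052 -0.3062]
```

The roll is clear of the rod: red band at (218.8,193), roll's left edge at x=226, no load. Next I lift and carry it to above the cradle.

Call:
jog_arm([
  [0,0.003,-0.015,0,0,0],
  [0,0.006,-0.04,0,0,0],
  [0.002,0.015,-0.065,0,0,0],
  [0.01,0.03,-0.09,0,0,-0.03],
  [0.02,0.055,-0.106,-0.005,0,-0.06],
  [0.032,0.085,-0.106,-0.01,0,-0.1],
  [0.044,0.118,-0.106,-0.015,-0.002,-0.14],
  [0.056,0.15,-0.106,-0.02,-0.003,-0.18],
])

```text
clock: 12.7
tcp_pos: [0.5484, 0.0844, 0.2057]
orientation: [[-0.995, 0.1, -0.003], [0.1, 0.995, -0.013], [0.001, -0.013, -1.0]]
wrist_force: [0.0, 0.1, -1.1]
grip_width: 0.0193
```

```bash
python3 -c "
from h import *
goal([.535,.262,.16],[-.023,1,0]);print(robot.get_state()['grip_width'])"
```

```text
now 12.7 [0.5484 0.0844 0.2057] F [ 0.02  0.12 -1.07]
delta [0.031  0.1759 0.0435] [-0.0129 -0.0021 -0.123 ]
0.019336449598118026
```

Call:
jog_arm([
  [0.006,0.035,0,-0.005,0,-0.03],
  [0.012,0.07,0,-0.01,-0.001,-0.06],
  [0.018,0.105,0,-0.012,-0.002,-0.09],
  [0.023,0.135,0.005,-0.012,-0.002,-0.115],
  [0.027,0.155,0.02,-0.012,-0.002,-0.118],
  [0.029,0.165,0.035,-0.012,-0.002,-0.12],
  [0.029,0.165,0.04,-0.012,-0.002,-0.12],
  [0.029,0.165,0.04,-0.012,-0.002,-0.12],
])

```text
clock: 13.7
tcp_pos: [0.5371, 0.2468, 0.1624]
orientation: [[-1.0, -0.015, -0.001], [-0.015, 1.0, -0.003], [0.001, -0.003, -1.0]]
wrist_force: [0.9, -0.5, -1.6]
grip_width: 0.0192
```

Call:
jog_arm([
  [0,0,0,0,0,0],
  [0,0,0,0,0,0],
])

```text
clock: 13.95
tcp_pos: [0.5375, 0.248, 0.1637]
orientation: [[-1.0, -0.016, 0.001], [-0.016, 1.0, -0.001], [-0.001, -0.001, -1.0]]
wrist_force: [-0.3, 0.2, -0.6]
grip_width: 0.0194
```

```bash
python3 - <<'E'
from h import *
im=viewer.snapshot("scene");cv2.imwrite("pics/scene5.png",im);cv2.imwrite("pics/top5.png",viewer.snapshot("top"))
s=robot.get_state();print(s["wrist_force"].round(2),s["grip_width"])
goal([.535,.262,.105],[-.023,1,0])
h=cv2.cvtColor(im,cv2.COLOR_BGR2HSV);m=cv2.inRange(h,(12,60,50),(26,190,255))[110:220,300:400]
k,_,st,ce=cv2.connectedComponentsWithStats(m);print([(st[i].tolist(),(ce[i]+[300,110]).round(1).tolist()) for i in range(1,k) if st[i,4]>5])
R=s["orientation"];c=s["tcp_pos"]+R@[-.0023,0,-.0067]
a=np.linspace(0,2*np.pi,180)
ring=np.array([c+R@[.038*np.cos(t),y,.038*np.sin(t)] for t in a for y in(-.01,.01)])
q=proj("scene",ring);print("pred bbox",q.min(0),q.max(0), "lowest", q[q[:,1].argmax()])
E
```

```text
[ 0.06  0.18 -0.35] 0.019617458803576366
now 14.05 [0.5373 0.2483 0.1636] F [ 0.06  0.18 -0.35]
delta [0.0021 0.0138 0.0586] [-0.0013  0.0006 -0.0063]
[([66, 30, 34, 4, 58], [381.1, 141.1]), ([63, 35, 4, 7, 20], [364.8, 147.9]), ([59, 45, 19, 31, 438], [367.8, 171.4])]
pred bbox [360.12524953 154.13263333] [378.8252226  185.72050516] lowest [365.60021308 185.72050516]
```

Roll blob: x 359 to 378, y 155 to 186. Predicted: 360 to 379 and 154 to 186. So the roll-in-hand offset is confirmed, and I align and lower to just above the walls.

Call:
jog_arm([
  [0.002,0.007,0,0,0,-0.006],
  [0.002,0.014,0.01,-0.001,0,-0.006],
  [0.002,0.014,0.025,-0.001,0,-0.006],
  [0.002,0.014,0.04,-0.001,0,-0.006],
  [0.002,0.014,0.055,-0.001,0,-0.006],
  [0.002,0.014,0.059,-0.001,0,-0.006],
  [0.002,0.014,0.059,-0.001,0,-0.006],
  [0.002,0.014,0.059,-0.001,0,-0.006],
])

```text
clock: 15.05
tcp_pos: [0.5353, 0.2626, 0.1046]
orientation: [[-1.0, -0.023, 0.001], [-0.023, 1.0, -0.0], [-0.001, -0.0, -1.0]]
wrist_force: [-0.3, -1.3, -0.6]
grip_width: 0.0197
```

```bash
python3 - <<'E'
from h import *
im=viewer.snapshot("scene");cv2.imwrite("pics/scene6.png",im)
s=robot.get_state();print(s["wrist_force"].round(2),s["grip_width"])
goal([.535,.2625,.045],[-.023,1,0])
R=s["orientation"];c=s["tcp_pos"]+R@[-.0023,0,-.0067]
x,y=325,145;z=cv2.resize(im[y:y+75,x:x+75],None,fx=8,fy=8,interpolation=cv2.INTER_CUBIC);z=np.clip(z*1.5,0,255).astype(np.uint8)
def dot(P,col):
    for q in proj("scene",P):cv2.circle(z,tuple(int(v) for v in((q-[x,y]+.5)*8)),2,col,-1)
dot([c+R@[.038*np.cos(t),yy,.038*np.sin(t)] for t in np.linspace(0,6.28,40) for yy in(-.01,.01)],(0,255,0))
X=np.array([1,.023,0]);Y=np.array([-.023,1,0]);cc=np.array([.5373,.2624,.05])
dot([cc+a*X*.035+b*Y*.015 for a in np.linspace(-1,1,9) for b in(-1,1)],(0,0,255))
cv2.imwrite("pics/z9.png",z)
E
```

```text
[ 0.22  0.11 -1.32] 0.019585800047867672
now 15.1 [0.5352 0.2626 0.1047] F [ 0.22  0.11 -1.32]
delta [ 0.0003 -0.0001  0.0597] [-0.      0.001   0.0001]
```

View pics/z9.png

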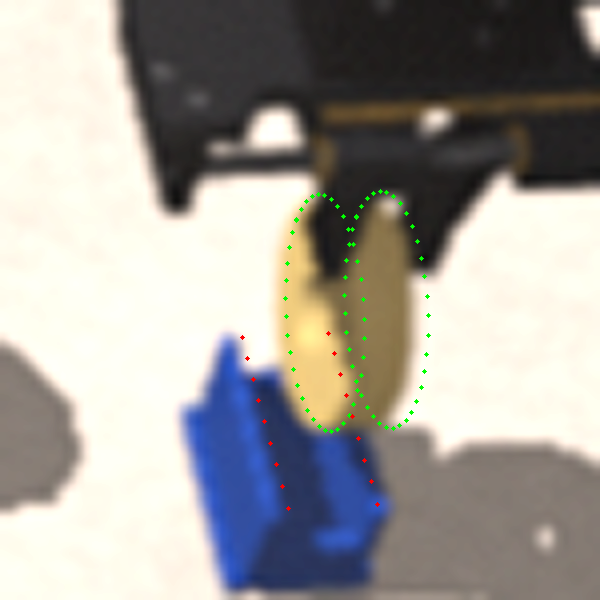

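The roll hangs level above the slot. It appears shifted a few px towards -y relative to the predicted ring (left edge 278 against 287 at 8x), while the cradle matches to about 3 px. I quantify this from the raw image.

```bash
python3 - <<'E'
from h import *
im=cv2.imread("pics/scene6.png").astype(float);s=robot.get_state();R=s["orientation"];c=s["tcp_pos"]+R@[-.0023,0,-.0067]
ring=lambda yy,c=c,R=R:proj("scene",[c+R@[.038*np.cos(t),yy,.038*np.sin(t)] for t in np.linspace(0,2*np.pi,721)])
A,B=ring(-.01),ring(.01)
def cross(row,k,tgt,rng):
    pass
for r in(178,182,186,190,193):
    row=im[r];bl=row[:,0]  # blue: cream is low in blue, bench high
    print(r,"B",bl[356:382].astype(int).tolist(),"pred",A[np.abs(A[:,1]-r)<.4][:,0].min().round(1),B[np.abs(B[:,1]-r)<.4][:,0].max().round(1))
h=cv2.cvtColor(im.astype(np.uint8),cv2.COLOR_BGR2HSV);m=cv2.inRange(h,(105,120,20),(128,255,255))
for r in(190,195,200,204): print(r,np.flatnonzero(m[r,340:385])+340, im[r,346:376,0].astype(int).tolist())
X=np.array([1,.023,0]);Y=np.array([-.023,1,0]);cc=np.array([.5373,.2624,.05])
for b in(-.02,-.015,.015,.02):print(b,proj("scene",[cc+a*X*.035+b*Y for a in(-1,0,1)]).round(1).tolist())
E
```

```text
178 B [161, 161, 160, 136, 101, 86, 86, 77, 52, 26, 20, 26, 38, 50, 52, 52, 52, 52, 51, 47, 42, 42, 44, 79, 131, 159] pred 360.3 377.5
182 B [165, 166, 159, 130, 93, 84, 82, 76, 70, 61, 50, 47, 48, 51, 55, 54, 54, 53, 50, 58, 97, 140, 157, 159, 158, 158] pred 360.2 377.9
186 B [164, 166, 162, 133, 93, 86, 95, 102, 99, 92, 72, 52, 46, 50, 53, 53, 53, 52, 50, 58, 98, 144, 160, 161, 159, 160] pred 360.4 378.0
190 B [158, 157, 146, 128, 100, 86, 87, 88, 88, 87, 85, 73, 54, 49, 51, 52, 52, 51, 49, 68, 120, 157, 161, 159, 161, 161] pred 361.0 377.8
193 B [93, 64, 62, 74, 80, 81, 86, 87, 87, 87, 88, 86, 74, 56, 50, 51, 50, 49, 56, 95, 140, 159, 160, 158, 156, 158] pred 361.7 377.2
190 [352 353 354] [161, 161, 163, 166, 160, 136, 116, 127, 135, 146, 158, 157, 146, 128, 100, 86, 87, 88, 88, 87, 85, 73, 54, 49, 51, 52, 52, 51, 49, 68]
195 [351 352 353 354 355 356 357 358 359] [164, 157, 149, 138, 121, 108, 106, 111, 125, 130, 102, 68, 59, 59, 60, 67, 79, 87, 87, 88, 85, 76, 62, 52, 50, 49, 47, 56, 94, 139]
200 [349 350 351 352 353 354 355 356 357 358 359 360 361 362 363 364 365 366
 367 368 369] [161, 150, 140, 130, 121, 113, 107, 107, 108, 116, 124, 109, 76, 62, 62, 63, 61, 65, 86, 106, 110, 101, 81, 63, 64, 71, 78, 78, 77, 78]
204 [350 351 352 353 354 355 356 357 358 359 360 361 362 363 364 365 366 367
 368 369 370 371] [161, 160, 149, 139, 131, 122, 112, 107, 107, 107, 115, 124, 115, 86, 65, 63, 63, 61, 65, 87, 105, 109, 108, 100, 83, 65, 69, 76, 77, 78]
-0.02 [[353.0, 186.8], [355.8, 197.3], [358.6, 208.2]]
-0.015 [[354.8, 186.7], [357.6, 197.2], [360.5, 208.1]]
0.015 [[365.5, 186.2], [368.6, 196.6], [371.7, 207.5]]
0.02 [[367.3, 186.1], [370.4, 196.5], [373.6, 207.4]]
```

Net offset of roll to cradle is about -1.7 mm in y, so I correct by +1.5 mm and lower gently, watching for contact.

Call:
jog_arm([
  [0,0.0015,0.005,0,0,0],
  [0,0.0015,0.014,0,0,0],
  [0,0.0015,0.023,0,0,0],
  [0,0.0015,0.032,0,0,0],
  [0,0.0015,0.041,0,0,0],
  [0,0.0015,0.048,0,0,0],
  [0,0.0015,0.052,0,0,0],
  [0,0.0015,0.052,0,0,0],
])

```text
clock: 16.1
tcp_pos: [0.5346, 0.2639, 0.0518]
orientation: [[-1.0, -0.023, -0.001], [-0.023, 1.0, -0.001], [0.001, -0.001, -1.0]]
wrist_force: [-0.4, 0.3, -1.2]
grip_width: 0.0197
```

Call:
jog_arm([
  [0,0,0.001,0,0,0],
  [0,0,0.002,0,0,0],
  [0,0,0.003,0,0,0],
  [0,0,0.004,0,0,0],
  [0,0,0.004,0,0,0],
])

```text
clock: 16.73
tcp_pos: [0.5347, 0.2639, 0.048]
orientation: [[-1.0, -0.023, -0.0], [-0.023, 1.0, -0.001], [0.0, -0.001, -1.0]]
wrist_force: [0.1, 0.2, -1.3]
grip_width: 0.0195
```

Call:
jog_arm([
  [0,0,0.001,0,0,0],
  [0,0,0.002,0,0,0],
  [0,0,0.002,0,0,0],
])

```text
clock: 17.1
tcp_pos: [0.5352, 0.264, 0.0463]
orientation: [[-1.0, -0.023, 0.001], [-0.023, 1.0, -0.0], [-0.001, -0.0, -1.0]]
wrist_force: [1.7, 0.3, -0.3]
grip_width: 0.0193
```

Call:
jog_arm([
  [0,0,0.001,0,0,0],
  [0,0,0.001,0,0,0],
  [0,0,0.001,0,0,0],
])

```text
clock: 17.48
tcp_pos: [0.5355, 0.264, 0.0455]
orientation: [[-1.0, -0.023, 0.001], [-0.023, 1.0, -0.0], [-0.001, -0.0, -1.0]]
wrist_force: [2.9, 0.3, 1.8]
grip_width: 0.0196
```

```bash
python3 - <<'E'
from h import *
for i in range(4):
    viewer.snapshot("scene");s=robot.get_state();print(s["wrist_force"].round(2),s["torque"].round(3),s["tcp_pos"].round(4))
E
```

```text
[2.08 0.06 2.18] [ 0.04  -0.592  0.016] [0.5354 0.264  0.0455]
[1.81 0.34 2.79] [ 0.006 -0.605  0.018] [0.5354 0.2641 0.0455]
[ 3.95 -0.48  2.12] [ 0.097 -0.671 -0.054] [0.5354 0.2641 0.0455]
[ 3.01 -0.03  3.57] [ 0.035 -0.674 -0.   ] [0.5354 0.2641 0.0455]
```

One-sided contact with the -x end wall, so I shift +x by 1.5 mm and check again.

Call:
jog_arm([
  [-0.0005,0,0,0,0,0],
  [-0.001,0,0,0,0,0],
  [-0.0015,0,0,0,0,0],
  [-0.0015,0,0,0,0,0],
])

```text
clock: 18.18
tcp_pos: [0.5359, 0.264, 0.0449]
orientation: [[-1.0, -0.023, -0.001], [-0.023, 1.0, -0.001], [0.001, -0.001, -1.0]]
wrist_force: [2.1, 0.7, 1.5]
grip_width: 0.0198
```

Call:
jog_arm([
  [0,0,0.001,0,0,0],
  [0,0,0.001,0,0,0],
  [0,0,0.001,0,0,0],
])

```text
clock: 18.55
tcp_pos: [0.5361, 0.264, 0.0443]
orientation: [[-1.0, -0.023, -0.0], [-0.023, 1.0, -0.001], [0.0, -0.001, -1.0]]
wrist_force: [2.2, 0.4, 5.4]
grip_width: 0.0197
```

```bash
python3 - <<'E'
from h import *
F=[]
for i in range(5):
    viewer.snapshot("scene");s=robot.get_state();F.append(np.r_[s["wrist_force"],s["torque"]])
print(np.mean(F,0).round(2),s["tcp_pos"].round(4))
E
```

```text
[ 1.24 -0.23  5.07  0.03 -0.28  0.04] [0.5361 0.264  0.0443]
```

It is seated: height as expected, load mostly vertical. I ease off a hair and release.

Call:
jog_arm([
  [0,0,-0.0005,0,0,0],
  [0,0,-0.0005,0,0,0],
])

```text
clock: 19.05
tcp_pos: [0.536, 0.264, 0.0444]
orientation: [[-1.0, -0.023, -0.0], [-0.023, 1.0, -0.001], [0.0, -0.001, -1.0]]
wrist_force: [1.4, 0.8, 2.4]
grip_width: 0.0192
```

Call:
jog_arm([
  [0,0,0,0,0,0],
  [0,0,0,0,0,0],
  [0,0,0,0,0,0],
  [0,0,0,0,0,0],
], grip=0.2)

```text
clock: 19.55
tcp_pos: [0.5358, 0.2638, 0.0443]
orientation: [[-1.0, -0.023, -0.001], [-0.023, 1.0, -0.001], [0.001, -0.001, -1.0]]
wrist_force: [0.4, -0.4, 0.0]
grip_width: 0.0344
```

```bash
cat > chk.py <<'E'
from h import *
im=viewer.snapshot("scene");s=robot.get_state();print(s["clock"],s["wrist_force"].round(2),s["grip_width"],s["tcp_pos"].round(4))
h=cv2.cvtColor(im,cv2.COLOR_BGR2HSV);m=cv2.inRange(h,(12,60,50),(26,190,255))[140:230,330:395]
k,_,st,ce=cv2.connectedComponentsWithStats(m);print([(st[i].tolist(),(ce[i]+[330,140]).round(1).tolist()) for i in range(1,k) if st[i,4]>12])
X=np.array([1,.023,0]);Y=np.array([-.023,1,0]);c=np.array([.5373,.2624,.051])
q=proj("scene",[c+.038*(np.cos(t)*X+np.sin(t)*np.array([0,0,1]))+yy*Y for t in np.linspace(0,6.28,200) for yy in(-.01,.01)]);print("pred",q.min(0),q.max(0))
E
python3 chk.py
```

```text
19.6 [-0.38 -0.16 -0.23] 0.034886704200135184 [0.5359 0.2639 0.0444]
[([28, 34, 31, 3, 48], [371.2, 174.8]), ([27, 46, 15, 25, 261], [364.5, 198.3])]
pred [355.17105898 182.42878735] [371.740427   211.00992739]
```

Call:
jog_arm([
  [0,0,-0.004,0,0,0],
  [0,0,-0.012,0,0,0],
  [0,0,-0.022,0,0,0],
  [0,0,-0.035,0,0,0],
  [0,0,-0.055,0,0,0],
  [0,0,-0.08,0,0,0],
  [0,0,-0.11,0,0,0],
  [0,0,-0.14,0,0,0],
])

```text
clock: 20.6
tcp_pos: [0.5362, 0.264, 0.1865]
orientation: [[-1.0, -0.023, 0.001], [-0.023, 1.0, -0.0], [-0.001, -0.0, -1.0]]
wrist_force: [-1.5, 0.3, 0.9]
grip_width: 0.0348
```

Call:
jog_arm([
  [0,0,-0.03,0,0,0],
  [0.02,0,-0.05,0,0,0],
  [0.02,0.04,-0.07,0,0,0],
  [0.02,0.09,-0.08,0,0,0],
  [0.02,0.14,-0.08,0,0,0],
  [0.02,0.18,-0.08,0,0,0],
  [0.02,0.2,-0.08,0,0,0],
  [0.02,0.2,-0.08,0,0,0],
])

```text
clock: 21.6
tcp_pos: [0.5111, 0.4641, 0.2643]
orientation: [[-1.0, -0.025, -0.001], [-0.025, 1.0, -0.001], [0.001, -0.001, -1.0]]
wrist_force: [-0.2, -0.3, -0.3]
grip_width: 0.0345
```

```bash
python3 chk.py; python3 - <<'E'
from h import *
t=viewer.snapshot("top");s=viewer.snapshot("scene");cv2.imwrite("pics/topF.png",t);cv2.imwrite("pics/sceneF.png",s)
for n,im in(("top",t),("scene",s)):
    h=cv2.cvtColor(im,cv2.COLOR_BGR2HSV)
    m=cv2.inRange(h,(12,60,80),(26,190,255));k,_,st,ce=cv2.connectedComponentsWithStats(m);print(n,"cream",[(st[i].tolist(),ce[i].round(1).tolist()) for i in range(1,k) if st[i,4]>60])
    d=cv2.absdiff(im,cv2.imread(f"pics/{n}0.png")).max(2);k,_,st,ce=cv2.connectedComponentsWithStats(cv2.morphologyEx((d>45).astype(np.uint8),cv2.MORPH_OPEN,np.ones((3,3))));print("diff",[st[i].tolist() for i in range(1,k) if st[i,4]>8])
E
```

```text
21.65 [ 0.38 -0.92  1.1 ] 0.035177320131866495 [0.512  0.4623 0.2645]
[([26, 43, 16, 28, 341], [363.8, 195.9])]
pred [355.17105898 182.42878735] [371.740427   211.00992739]
top cream [([0, 40, 57, 60, 1845], [19.1, 71.4]), ([150, 158, 13, 16, 67], [158.0, 166.9]), ([169, 188, 11, 25, 239], [174.3, 200.0]), ([260, 233, 7, 26, 133], [263.1, 246.3]), ([314, 246, 22, 23, 211], [324.4, 257.2])]
diff [[13, 137, 3, 4, 12], [16, 139, 7, 7, 41], [9, 150, 49, 44, 1141], [78, 170, 24, 35, 710], [169, 188, 11, 25, 252], [152, 191, 6, 17, 84], [291, 190, 11, 7, 64], [338, 192, 7, 7, 43], [37, 200, 32, 23, 508], [289, 202, 10, 10, 75], [335, 203, 8, 10, 65], [16, 211, 21, 19, 230], [0, 241, 178, 143, 12579], [138, 337, 4, 3, 12], [211, 346, 8, 5, 26], [134, 350, 4, 3, 12], [102, 353, 60, 27, 519], [174, 353, 3, 3, 9], [179, 353, 5, 7, 29], [246, 379, 3, 4, 12]]
scene cream [([190, 144, 23, 26, 288], [201.2, 156.8]), ([259, 159, 7, 23, 120], [261.9, 169.4]), ([356, 183, 16, 28, 332], [363.7, 195.5])]
diff [[506, 29, 6, 22, 89], [276, 42, 4, 4, 14], [365, 68, 130, 56, 2190], [352, 89, 3, 3, 9], [357, 90, 7, 4, 21], [345, 106, 139, 29, 883], [494, 118, 4, 3, 12], [504, 149, 8, 4, 25], [491, 163, 8, 7, 36], [173, 170, 19, 17, 203], [356, 184, 16, 27, 317], [181, 189, 4, 7, 26], [225, 203, 11, 9, 78], [380, 202, 10, 17, 102], [221, 217, 13, 8, 78]]
```

```bash
python3 -c "
from rig import workorder
print(workorder.close_job())"
```

```text
the job is handed in; nothing more can be done
None
```

I slid the cream roll off the rod's red end, carried it to the empty blue cradle, stood it upright there and let go. The arm then backed away, and I handed the job in at about 22 s of the 64 s allowed.

- **Slide:** The rod leans about 0.03 rad below level. I followed that line, and the force readings taken along the way stayed at noise level (about 1.5 N or less), with no sign of a jam.
- **Seating:** The roll first touched one end wall of the cradle with about 4 N. I shifted it 1.5 mm and it seated with about 5 N, nearly all vertical. The force went to zero on release.
- **Final check:** The roll's outline in the scene view (x 356–372, y 183–211 px) matches a seated roll (355–372, 182–211 px). Comparing before and after pictures showed changes only at the roll, the arm and their shadows; the green roll, bottles, beaker and other items had not moved.
- **Disagreements:**
  - The real fingertips sit about 20–35 mm short of the reported tool point. My first close missed just above the roll, touching nothing, so I gripped 25 mm lower and worked from the pictures and by feel.
  - My rod-lean estimates disagreed: the first image fit gave a total lean of 0.08 rad against the stated 0.11, and the slope was -0.016 in one fit and -0.03 in the other. The low forces during the slide support the direction I used.

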